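# Weigh a packed carton on the bench beam balance

## Task

Weigh the small brown carton with the blue tape: set it down gently, flat and upright, in the middle of the balance pan and let go of it. Then slide the brass poise out along the beam by light pushes on its black knob, without clamping the knob in the fingers or leaning on the balance, until the beam hangs level with its red pointer in the green band, and take your hands off with the beam at rest and the carton still on the pan. Leave everything else on the bench where it is.

Things in the scene. Friction and masses are not known exactly. Their poses are not given: they have to be found in the camera images.
- carton: the carton to weigh: brown cardboard, 90 mm long (own x), 56 mm wide (own y), 58 mm tall (own z), a blue tape strip lengthwise over the top. Origin: centre of the underside. Its mass differs from start to start, between 0.31 and 0.63 kg; its contents do not move.
- balance: the beam balance, fixed to the bench. Blue base 120 mm wide (own x), 400 mm long (own y), top at 34 mm. Origin: on the bench under the knife edge, which a fork 64 mm wide and 114 mm tall carries at 105 mm; own z up; pan on the +y side, beam and poise on the -y side. The beam's bar (6 mm wide, 16 mm tall) ends at own y = -250 mm, under a wire guard 130 mm tall at own y = -236 mm.
- pan_center (a point): centre of the pan's floor, z up, 80 mm from the knife edge and 125 mm above the bench when the beam is level. The pan is a round steel dish, 142 mm inside, with a rim 4 mm tall; a linkage keeps it horizontal while it moves up or down by at most 4 mm. It gives under a load: empty, it is level or up; under the carton it sinks until the beam meets its stop.
- beam (a joint): tilt of the beam, rad: 0 = level, positive = pan down, pointer up; stops at -0.05 and 0.05. Level when carton mass x 80 mm = poise mass x its travel; when off balance, 1 mm of poise travel changes the tilt by about 0.009 rad (stop to stop: about 11 mm). At rest about 1.5 s after being touched. While anything touches the poise or beam it is held, and the reading says nothing.
- poise (a joint): travel of the poise along the beam, m: 0 = zero mark, nearest the knife edge, where the empty balance is level; it grows away from the pan to 0.15 at the far end stop. About 20 mm balance 100 g on the pan. It slides with about 2.5 N of friction and stays where it is left.
- poise_top (a point): centre of the top of the poise's black knob: upright, 18 mm in diameter, 27 mm tall, on a brass block 30 mm wide and 34 mm long that straddles the beam; the poise weighs 0.40 kg. Its y axis runs along the beam towards the pan, z up. At the zero mark it is 50 mm from the knife edge; 155 mm above the bench with the beam level, up to 10 mm more or less with it tilted.
- beam_tip (a point): the tip of the red pointer at the poise end of the beam, 264 mm from the knife edge; it points at the index post.
- index_mark (a point): middle of the green band (8 mm tall) on the white plate of the index post at the beam's end, where the pointer stands when the beam is level. The post is 144 mm tall.
- red_carton: another brown carton, not to be weighed: 80 x 62 mm, 45 mm tall, red tape. Origin: centre of the underside.
- spray_can: upright can with a yellow label, 52 mm in diameter, 150 mm tall. Origin: centre of the underside.
- tape_roll: roll of brown tape lying flat, 90 mm in diameter, 48 mm tall. Origin: centre of the underside.
- yellow_bin: open yellow parts bin with nuts, 150 x 100 mm, 70 mm tall. Origin: centre of the underside.
- screwdriver: screwdriver with a red handle, lying on the bench behind the balance. Origin near its middle.
- pliers: steel locking pliers lying on the bench, 165 mm long, 14 mm thick. Origin near the middle.

How it is judged:
By the outcome, as a careful person would: the job done as asked, in the order asked, and still so for the second after the job is handed in, with the robot touching nothing.
It also fails if it takes over 69 s, if anything falls off the work surface, if the arm or the gripper's body presses on something with over 40 N, if the wrist force passes 120 N, or if a joint passes its speed limit or range.

## Robot

A 7-joint arm with a two-finger parallel gripper is mounted at the origin on the work surface. World frame = base frame: x ahead of the robot, y to its left, z up, the work surface at z = 0. Lengths are in m, angles in degrees, forces in N, time in s.
With the tool pointing down it reaches from about 0.425 to 0.95 m from the base axis. Payload 4.7 kg.
Tool frame: the origin (TCP) lies midway between the tips of the shut fingers; the grasp point (between the pads) lies 19 mm behind it; z points along the fingers, y is the line along which they close (so a half turn about z gives the same grasp; the last joint's range is limited). The gripper opens to 85 mm and grips with 20 to 120 N. Pads are 22 mm wide; open, the fingers measure 114 mm over their backs; the gripper's body (76 mm by 85 mm) begins 54 mm behind the grasp point. The pads swing forward as they close: fully open they stand 13 mm farther back than shut.
Start: joints at [73.344, 26.849, -2.785, 87.806, 1.381, 65.374, -4.715], TCP at [0.175, -0.652, 0.231] pointing down, gripper open.
Joint ranges: [-148.3, 148.3], [-19.14, 114.17], [-79.39, 73.82], [5.75, 140.21], [-59.74, 239.74], [12.07, 113.84], [-152.46, 152.46]. Speed limits (degrees/s): [147.25, 147.25, 180, 180, 180, 180, 180].

## Interface

Orientations are given as [roll, pitch, yaw] about the fixed x, y, z axes, in that order (R = Rz(yaw) Ry(pitch) Rx(roll)).
In Python, from station import robot gives the robot as it stands.
- The arm moves only by the tool step_arm, never from a script. Its argument "moves" is one flat list of numbers, 4 for each row, row after row: the shift along the tool's x, y, z in mm, then the turn about the tool's z in degrees. In form: [dx, dy, dz, turn, dx, dy, dz, turn, ...]. A call has 1 to 8 rows; each row is the pose to reach, as a shift and turn from the pose commanded when the call began, along the tool's axes at that moment; what a row does not reach only later rows make up. A row lasts 1/12 s, in which the tool goes at most 41.7 mm and 7.16 degrees, less where a joint would pass 70% of its speed; a pose out of reach is approached as far as the arm can. A call with a gripper value outside its range is refused whole. "claw" is the closure in counts, from 0 (fully open) to 255 (shut), set as the call begins (left out, the last holds). The fingers move at their own pace and stop on an object; "squeeze" is the grip in N (left out, the last holds). Time passes only in rows, so rows that repeat a pose let the fingers close. It gives the time, the measured TCP pose, the force, the opening and the grip force at its end, in the units of the state.
- robot.sense(): the state, without advancing time (a new reading comes with each control period).
- robot.camera(name): name is "side" or "top"; returns the picture (480x640x3 uint8, red, green, blue); there is no depth.
- robot.camera_info(name): a dict with "mtx" (3x3 intrinsics, pixels), "k1" (the pictures are not rectified: a ray, as slopes to the right and down, at radius r is drawn at 1 + k1 r^2 times it, then the intrinsics apply), "R" (3x3) and "t" (3): a world point X has camera coordinates R X + t. Camera axes: x right, y down, z forward; pixel columns grow to the right and rows downward; lengths in m; the calibration is good to about 2 mm. A picture is of the moment at which its call begins. camera_info takes no time and is no camera call.
- robot.sign_off(): hands the job in; it is judged then, once.
The state is a dict: "time_s": time; "q": joint angles; "qd": joint speeds; "effort": joint torques, N m; "eef_pos": TCP position; "tcp_rot": TCP orientation; "contact_force": force on the tool from outside, world axes, zero at the start; "ft_torque": the same for the moment, N m; "grip_width": opening from 0.0 (shut) to 1.0 (fully open); "gripper_force": force on a finger pad.
Only numpy, scipy, OpenCV 4.12 (cv2) and the standard library are available. Lean on these libraries where they do the work, as an engineer would, in place of code of your own. Each camera call takes 0.05 s, during which the arm holds its last target. There are 200 camera calls.

## Working session

There is one attempt and no reset: what is moved stays moved. The work goes in short steps, Python scripts to look and compute and a tool call to move; the robot and the scene stay as the last step left them, time stands still between calls to the robot, and variables do not carry over. Pictures are saved under pics/ and viewed, at most 10 in all, crops included, and the job is handed in when it is done.

Besides the shell and the picture viewer there is one more tool, called after "Emit:" as name(argument=value, ...) on one line, values as JSON. step_arm: Moves the arm, as the interface text tells. Its arguments: {"type":"object","properties":{"moves":{"type":"array"},"claw":{"type":"number"},"squeeze":{"type":"number"}},"required":["moves"]}

```bash
mkdir -p pics; cat > h.py <<'E'
import numpy as np, cv2
from station import robot
def snap(n,f):
    im=robot.camera(n); cv2.imwrite('pics/'+f,im[:,:,::-1]); return im
def ray(n,u,v):
    c=robot.camera_info(n); K=np.array(c['mtx']); R=np.array(c['R']); t=np.array(c['t'])
    d=np.array([(u-K[0,2])/K[0,0],(v-K[1,2])/K[1,1]]); s=d.copy()
    for _ in range(20): s=d/(1+c['k1']*(s@s))
    return -R.T@t, R.T@np.array([s[0],s[1],1.])
def onz(n,u,v,z):
    o,d=ray(n,u,v); return o+d*(z-o[2])/d[2]
def proj(n,X):
    c=robot.camera_info(n); K=np.array(c['mtx']); p=np.array(c['R'])@X+np.array(c['t']); s=p[:2]/p[2]
    s=s*(1+c['k1']*(s@s)); return K[:2,:2]@s+K[:2,2]
def two(a,b):
    (o,d),(p,e)=ray('top',*a),ray('side',*b)
    s=np.linalg.lstsq(np.c_[d,-e],p-o,rcond=None)[0]; A=o+s[0]*d;B=p+s[1]*e
    return (A+B)/2,np.linalg.norm(A-B)
E
python3 - <<'E'
from h import *
snap('top','t0.png');snap('side','s0.png')
for n in('top','side'):
    o,d=ray(n,320,240);print(n,o.round(3),d.round(3))
print(robot.sense())
E
```

```text
top [ 0.429 -0.078  1.476] [ 0.124 -0.012 -0.992]
side [0.061 0.706 0.94 ] [ 0.432 -0.624 -0.652]
{'time_s': 0.1, 'q': array([73.34319653, 26.89326894, -2.78424642, 87.86884094,  1.38211953,
       65.37380358, -4.71733705]), 'qd': array([-0.01331565, -0.15339218, -0.00758219, -0.07250825, -0.03786493,
        0.03097181,  0.09944683]), 'effort': array([ 5.58450097e-05, -5.11520183e+01, -4.72228986e-02, -2.38390195e+01,
        1.07130301e-02,  4.34158661e-03,  1.23429561e-05]), 'eef_pos': array([ 0.17458195, -0.65147926,  0.23034499]), 'tcp_rot': array([-1.79897797e+02,  4.77615566e-03,  1.50012647e+01]), 'contact_force': array([0.19120917, 0.37333334, 0.44573031]), 'ft_torque': array([-0.02078192, -0.03303382,  0.02728746]), 'gripper_force': 0.0, 'grip_width': 0.9957753526200961}
```

View pics/t0.png

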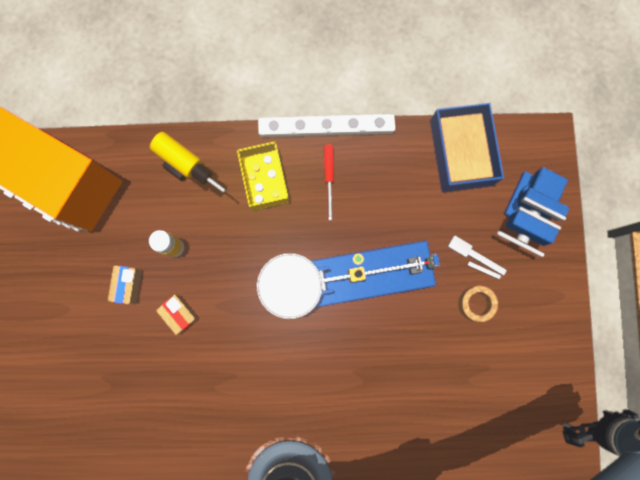

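View pics/s0.png

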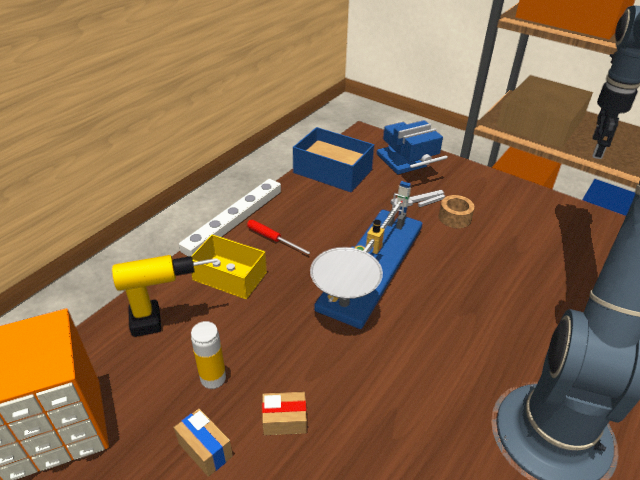

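The top view shows the carton at about (123,285), the pan at (290,286), the poise at (357,274) and the pointer and index near (430,261). In the side view the carton is at (203,440) and the pan at (346,273).

```bash
python3 - <<'E'
from h import *
t=cv2.imread('pics/t0.png');s=cv2.imread('pics/s0.png')
def cr(i,x,y,w,h,W,H): return cv2.resize(i[y:y+h,x:x+w],(W,H),interpolation=cv2.INTER_CUBIC)
a=np.hstack([cr(t,100,255,50,60,250,300),cr(t,310,230,137,75,548,300)])
b=np.hstack([cr(s,165,400,75,75,300,300),cr(s,320,170,125,75,498,300)])
cv2.imwrite('pics/c0.png',np.vstack([a,b]))
# carton mask (top): brown bright / blue / label vs. wood
hsv=cv2.cvtColor(t,cv2.COLOR_BGR2HSV)
for nm,p in dict(card=(115,285),wood=(123,320),blue=(122,290),dark=(134,290),label=(128,276)).items(): print(nm,hsv[p[1],p[0]])
m=((hsv[...,2]>135)).astype(np.uint8); m[:, :100]=0;m[:,150:]=0;m[:250]=0;m[315:]=0
c=max(cv2.findContours(m,0,1)[0],key=cv2.contourArea); print('carton rect',cv2.minAreaRect(c),cv2.boundingRect(c))
b=cv2.inRange(hsv,(100,120,80),(125,255,255));b[:, :100]=0;b[:,150:]=0;b[:250]=0;b[315:]=0
print('blue',cv2.minAreaRect(cv2.findNonZero(b)))
q=cv2.boxPoints(cv2.minAreaRect(c)); P=np.array([onz('top',*x,.058)[:2] for x in q]);print(P.round(4),np.linalg.norm(P-np.roll(P,1,0),axis=1))
print('cen',P.mean(0))
w=cv2.inRange(hsv,(0,0,170),(180,60,255));w[:,:250]=0;w[:,335:]=0;w[:240]=0;w[330:]=0
c=max(cv2.findContours(w,0,1)[0],key=cv2.contourArea);e=cv2.fitEllipse(cv2.convexHull(c));print('pan',e,onz('top',*e[0],.129))
b=cv2.inRange(hsv,(100,120,80),(125,255,255));b[:,:318]=0;b[:,445:]=0;b[:235]=0;b[310:]=0
r=cv2.minAreaRect(cv2.findNonZero(b));print('base',r);print(np.array([onz('top',*x,.034)[:2] for x in cv2.boxPoints(r)]).round(4))
E
```

```text
card [ 19 105 239]
wood [ 10 148 148]
blue [106 160 246]
dark [ 14 105  97]
label [ 90   1 247]
carton rect ((124.5, 282.0), (64.0, 49.0), 90.0) (100, 250, 50, 65)
blue ((120.95947265625, 284.2432556152344), (6.904757499694824, 35.67457962036133), 9.462321281433105)
[[0.5972 0.4641]
 [0.5936 0.3372]
 [0.4327 0.3366]
 [0.4354 0.4619]] [0.16183848 0.12689424 0.16091066 0.12526576]
cen [0.51473531 0.39995057]
pan ((293.25372314453125, 284.79498291015625), (64.16124725341797, 77.30973815917969), 78.79376220703125) [ 0.4926698  -0.02847848  0.129     ]
base ((377.1430969238281, 272.3229064941406), (45.66242599487305, 123.79400634765625), 80.13418579101562)
[[ 0.5577 -0.0748]
 [ 0.6029 -0.3888]
 [ 0.4873 -0.4026]
 [ 0.4432 -0.0913]]
```

View pics/c0.png

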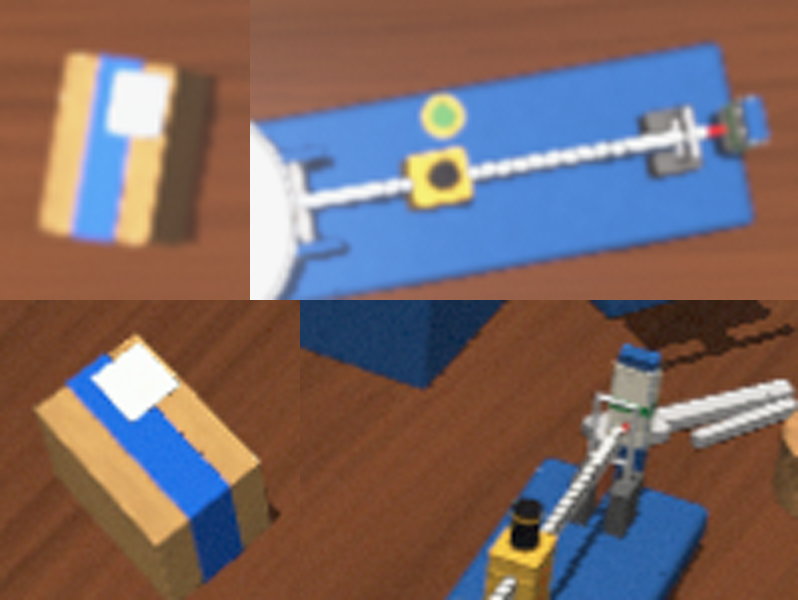

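The crop gives the carton top corners at about (70,52), (178,65), (150,243) and (40,230) in crop pixels. The knob top is at about (358,273) in the top view and (377,222) in the side view. The pointer sits just below the green band.

```bash
cat >> h.py <<'E'
def pan(im):
    hsv=cv2.cvtColor(im,cv2.COLOR_RGB2HSV)
    w=cv2.inRange(hsv,(0,0,165),(180,60,255));w[:,:250]=0;w[:,335:]=0;w[:240]=0;w[330:]=0
    c=max(cv2.findContours(w,0,1)[0],key=cv2.contourArea)[:,0]; c=c[c[:,0]<312]
    e=cv2.fitEllipse(c); return e
E
python3 - <<'E'
from h import *
t=cv2.imread('pics/t0.png')[:,:,::-1].copy();s=cv2.imread('pics/s0.png')
q=np.array([(70,52),(178,65),(150,243),(40,230)])
q=np.c_[(q[:,0]+.5)/5-.5+100,(q[:,1]+.5)/5-.5+255]
P=np.array([onz('top',*x,.058)[:2] for x in q]);print(P.round(4),np.linalg.norm(P-np.roll(P,1,0),axis=1).round(4))
d=P[0]-P[3]+P[1]-P[2];print('carton',P.mean(0),np.degrees(np.arctan2(d[1],d[0])))
e=pan(t);C=onz('top',*e[0],.129);print('pan',e,C)
hs=cv2.cvtColor(s,cv2.COLOR_BGR2HSV)
w=cv2.inRange(hs,(0,0,165),(180,60,255));w[:,:300]=0;w[:,390:]=0;w[:240]=0;w[310:]=0
c=max(cv2.findContours(w,0,1)[0],key=cv2.contourArea);es=cv2.fitEllipse(cv2.convexHull(c));print(es,two(e[0],es[0]))
# knob
g=t.max(2);sub=(g[262:285,346:371]<70).astype(np.uint8);m=cv2.moments(sub,True);k=(346+m['m10']/m['m00'],262+m['m01']/m['m00']);print('knob',k,m['m00'],two(k,(376.7,222)),onz('top',*k,.155))
u=np.array([.142,-.990]);kp=onz('top',*k,.155)[:2];print('dist pan-knob',np.linalg.norm(kp-C[:2]),np.degrees(np.arctan2(*(kp-C[:2])[::-1])))
print('can',onz('top',161,241,.15),'red',onz('top',175,312,.045))
E
```

```text
[[0.558  0.4282]
 [0.5499 0.3724]
 [0.4607 0.3861]
 [0.4685 0.4426]] [0.0906 0.0564 0.0902 0.057 ]
carton [0.50929162 0.40731362] -8.964848594811475
pan ((289.0212707519531, 285.54705810546875), (64.98209381103516, 65.30585479736328), 39.294673919677734) [ 0.49117534 -0.01841845  0.129     ]
((348.9340515136719, 268.5491027832031), (57.002532958984375, 76.13856506347656), 73.96503448486328) (array([ 0.4892831 , -0.01962853,  0.14049071]), np.float64(0.003061816333470287))Traceback (most recent call last):
  File "<stdin>", line 12, in <module>
ZeroDivisionError: float division by zero
```

Emit:
step_arm(moves=[450,-347,-20,24,450,-347,-20,24,450,-347,-20,24,450,-347,-20,24,450,-347,-20,24,450,-347,-20,24,450,-347,-20,24,450,-347,-20,24], claw=0, squeeze=25)

```text
time_s: 0.77
eef_pos: [0.3775, -0.3852, 0.2429]
tcp_rot: [-180.0, 0.0, -9.0]
contact_force: [0.7, -1.2, -0.0]
grip_width: 1.001
gripper_force: 0.0
```

Emit:
step_arm(moves=[106,-306,-7,0,106,-306,-7,0,106,-306,-7,0,106,-306,-7,0,106,-306,-7,0,106,-306,-7,0,106,-306,-7,0,106,-306,-7,0])

```text
time_s: 1.43
eef_pos: [0.5304, -0.0978, 0.25]
tcp_rot: [-179.9, -0.0, -8.8]
contact_force: [0.3, 0.1, -0.1]
grip_width: 1.001
gripper_force: 0.0
```

```bash
python3 - <<'E'
from station import robot
s=robot.sense();print(s['time_s'],s['eef_pos'],s['tcp_rot'],s['qd'].round(1))
E
```

```text
1.4333 [ 0.53038635 -0.09777828  0.25003518] [-1.79937988e+02 -1.18215402e-02 -8.82366022e+00] [-30.7  10.7 -10.  -14.1   6.9   5.  -42.7]
```

Emit:
step_arm(moves=[-63,-314,0,0,-63,-314,0,0,-63,-314,0,0,-63,-314,0,0,-63,-314,0,0,-63,-314,0,0,-63,-314,0,0,-63,-314,0,0])

```text
time_s: 2.1
eef_pos: [0.5149, 0.2228, 0.2499]
tcp_rot: [-179.9, 0.0, -8.8]
contact_force: [-0.4, 0.3, -0.3]
grip_width: 0.998
gripper_force: 0.0
```

Emit:
step_arm(moves=[-37,-184,0,0,-37,-184,0,0,-37,-184,0,0,-37,-184,0,0,-37,-184,0,0,-37,-184,0,0,-37,-184,0,0,-37,-184,0,0])

```text
time_s: 2.77
eef_pos: [0.509, 0.4045, 0.2494]
tcp_rot: [179.9, -0.0, -9.1]
contact_force: [0.4, 0.3, -0.7]
grip_width: 1.001
gripper_force: 0.0
```

Emit:
step_arm(moves=[0,-3,40,0,0,-3,80,0,0,-3,120,0,0,-3,155,0,0,-3,185,0,0,-3,205,0,0,-3,220,0,0,-3,231,0])

```text
time_s: 3.43
eef_pos: [0.5096, 0.4056, 0.0172]
tcp_rot: [179.8, 0.1, -9.2]
contact_force: [-0.5, -0.5, 0.4]
grip_width: 1.003
gripper_force: 0.0
```

Emit:
step_arm(moves=[0,0,0,0,0,0,0,0,0,0,0,0,0,0,0,0,0,0,0,0,0,0,0,0,0,0,0,0,0,0,0,0], claw=255, squeeze=30)

```text
time_s: 4.1
eef_pos: [0.51, 0.4095, 0.0206]
tcp_rot: [-179.9, -0.1, -9.0]
contact_force: [-0.2, -0.7, 6.0]
grip_width: 0.651
gripper_force: 34.5
```

Emit:
step_arm(moves=[0,0,-15,0,0,0,-40,0,0,0,-80,0,0,0,-120,0,0,0,-160,0,0,0,-200,0,0,0,-220,0,0,0,-220,0])

```text
time_s: 4.77
eef_pos: [0.5108, 0.4106, 0.2449]
tcp_rot: [-179.6, -0.4, -9.0]
contact_force: [-0.6, 1.0, -2.3]
grip_width: 0.651
gripper_force: 33.7
```

```bash
python3 - <<'E'
from h import *
snap('side','s1.png');t=snap('top','t1.png')
s=robot.sense();print(s['eef_pos'],s['contact_force'],s['ft_torque'],s['grip_width'])
a=cv2.imread('pics/s1.png')
cv2.imwrite('pics/c1.png',np.hstack([cv2.resize(a[240:480,100:340],(480,480)),cv2.resize(t[230:310,320:380,::-1],(300,400))[:,:,:].repeat(1,0) if 0 else cv2.copyMakeBorder(cv2.resize(t[240:300,330:380,::-1],(300,360)),0,120,0,0,0)]))
print(t[264:284,350:366].max(2))
E
```

```text
[0.50854331 0.40817977 0.23832332] [ 0.0150468  -0.34840552 -3.85919881] [-0.06365327  0.02681537 -0.01601244] 0.649345795269946
[[224 224 224 223 221 217 210 205 203 200 204 214 219 220 221 221]
 [223 223 223 223 223 223 222 221 220 218 218 218 218 220 221 221]
 [223 222 222 222 222 222 219 217 216 214 212 207 200 211 220 222]
 [219 216 216 216 215 213 198 183 191 222 238 241 237 187 213 221]
 [197 182 184 204 226 239 241 238 238 243 245 246 245 222 210 220]
 [233 242 243 244 245 246 244 233 223 225 238 245 246 237 207 220]
 [243 246 247 247 246 241 220 175 151 151 178 226 245 243 202 217]
 [243 247 247 246 242 207 148 112  98  97 112 180 241 244 214 223]
 [244 247 247 246 227 156 106  92  88  86  89 136 221 242 234 241]
 [242 247 247 243 200 126  95  90  90  88  86 110 193 241 242 243]
 [238 246 246 241 189 114  91  91  90  88  88 111 190 242 242 223]
 [237 245 247 245 217 138  99  92  90  91 103 146 217 244 244 200]
 [231 244 247 246 238 196 145 114 114 126 153 214 242 246 245 201]
 [204 243 247 247 246 242 221 192 197 211 223 242 246 247 245 203]
 [183 242 247 247 247 246 245 244 244 244 245 246 246 246 242 191]
 [172 237 246 247 247 247 246 245 245 245 244 240 228 214 192 149]
 [155 218 243 245 245 242 232 219 210 206 201 179 149 123 128 163]
 [134 165 197 208 204 186 159 135 142 146 148 149 149 152 164 194]
 [145 135 138 143 146 147 159 188 202 205 206 206 205 205 207 215]
 [204 201 202 203 204 204 207 216 220 221 222 222 221 221 220 220]]
```

View pics/c1.png

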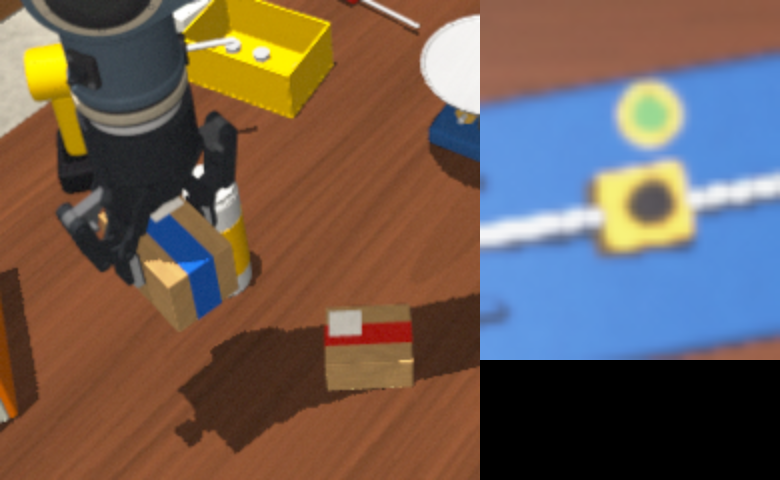

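Emit:
step_arm(moves=[3,25,0,0,7,60,0,0,12,100,0,0,16,140,0,0,21,180,0,0,26,220,0,0,31,260,0,0,35,300,0,0])

```text
time_s: 5.53
eef_pos: [0.4944, 0.1043, 0.2359]
tcp_rot: [179.8, 0.3, -9.0]
contact_force: [0.7, -0.1, -4.4]
grip_width: 0.653
gripper_force: 33.7
```

Emit:
step_arm(moves=[4,36,0,0,8,70,0,0,11,95,0,0,13,112,0,0,15,124,0,0,15,124,0,0,15,124,0,0,15,124,0,0])

```text
time_s: 6.2
eef_pos: [0.4912, -0.0165, 0.2375]
tcp_rot: [-180.0, 0.2, -8.9]
contact_force: [0.3, 0.1, -3.5]
grip_width: 0.649
gripper_force: 33.7
```

```bash
python3 - <<'E'
from h import *
s=robot.sense();print(s['eef_pos'],s['tcp_rot'],s['contact_force'],s['grip_width'])
k=(358.1,273.2);print(two(k,(376.7,222)),[onz('top',*k,z).round(4) for z in(.145,.155,.165)])
p=np.array([.4912,-.0185]);kp=onz('top',*k,.155)[:2];print(np.linalg.norm(kp-p),np.degrees(np.arctan2(*(kp-p)[::-1])))
E
```

```text
[ 0.49121038 -0.01647235  0.23752342] [-179.99293596    0.1814644    -8.91464436] [ 0.28241864  0.05313979 -3.54531109] 0.6489915716597583
(array([ 0.51559897, -0.18065845,  0.14957825]), np.float64(0.00279535316479372)) [array([ 0.5146, -0.1816,  0.145 ]), array([ 0.514 , -0.1809,  0.155 ]), array([ 0.5134, -0.1801,  0.165 ])]
0.1639430326090298 -82.00753771213766
```

Emit:
step_arm(moves=[0,2,15,0,0,2,35,0,0,2,55,0,0,2,68,0,0,2,76,0,0,2,80,0,0,2,80,0,0,2,80,0])

```text
time_s: 6.87
eef_pos: [0.4923, -0.0191, 0.1594]
tcp_rot: [-180.0, -0.0, -9.0]
contact_force: [-0.7, 0.1, -2.9]
grip_width: 0.651
gripper_force: 33.7
```

Emit:
step_arm(moves=[0,0,1,0,0,0,2,0,0,0,3,0,0,0,4,0,0,0,5,0,0,0,6,0,0,0,7,0,0,0,8,0])

```text
time_s: 7.53
eef_pos: [0.4918, -0.0197, 0.1509]
tcp_rot: [180.0, -0.0, -9.0]
contact_force: [0.4, 0.1, -2.4]
grip_width: 0.649
gripper_force: 33.7
```

Emit:
step_arm(moves=[0,0,1,0,0,0,2,0,0,0,3,0,0,0,4,0,0,0,5,0,0,0,5,0])

```text
time_s: 8.03
eef_pos: [0.4918, -0.0196, 0.1459]
tcp_rot: [-180.0, 0.0, -9.0]
contact_force: [-1.3, 0.5, -1.5]
grip_width: 0.65
gripper_force: 33.9
```

```bash
python3 - <<'E'
from h import *
snap('side','s2.png');s=robot.sense();print(s['eef_pos'],s['contact_force'])
a=cv2.imread('pics/s2.png');cv2.imwrite('pics/c2.png',cv2.resize(a[170:330,290:450],(640,600)))
E
```

```text
[ 0.49181259 -0.01962523  0.14597307] [-0.61478062 -0.33740189 -1.30327012]
```

View pics/c2.png

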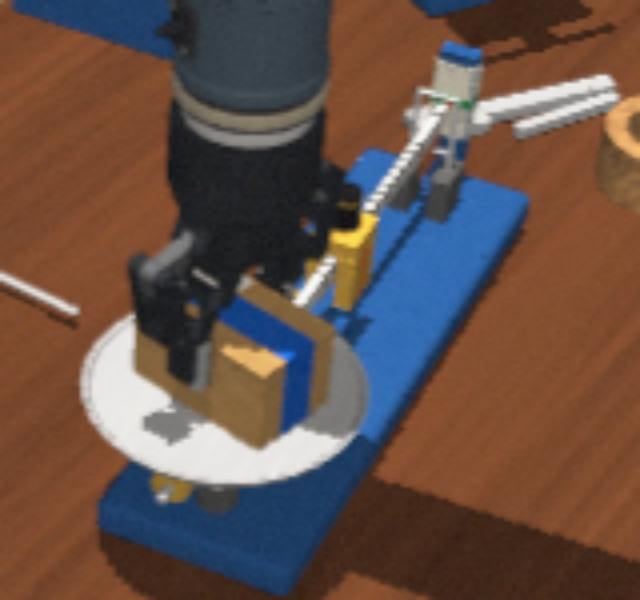

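The carton is over the middle of the pan and touching it, with the pointer near the green band. I'll lower it to the stop.

Emit:
step_arm(moves=[0,0,1,0,0,0,2,0,0,0,3,0,0,0,3,0])

```text
time_s: 8.42
eef_pos: [0.4919, -0.0197, 0.1429]
tcp_rot: [180.0, -0.0, -9.0]
contact_force: [-1.0, 0.9, -1.4]
grip_width: 0.653
gripper_force: 34.0
```

Emit:
step_arm(moves=[0,0,1,0,0,0,1,0])

```text
time_s: 8.58
eef_pos: [0.4919, -0.0197, 0.1419]
tcp_rot: [180.0, -0.0, -9.0]
contact_force: [-0.5, -0.4, -1.3]
grip_width: 0.651
gripper_force: 34.0
```

Emit:
step_arm(moves=[0,0,1,0,0,0,1,0])

```text
time_s: 8.75
eef_pos: [0.4919, -0.0197, 0.1415]
tcp_rot: [180.0, -0.0, -9.0]
contact_force: [-2.9, -0.5, 3.3]
grip_width: 0.65
gripper_force: 34.4
```

Emit:
step_arm(moves=[0,0,0,0,0,0,0,0,0,0,0,0,0,0,0,0,0,0,0,0,0,0,0,0], claw=0)

```text
time_s: 9.25
eef_pos: [0.4919, -0.0197, 0.141]
tcp_rot: [180.0, -0.0, -9.0]
contact_force: [0.2, -0.8, 0.9]
grip_width: 0.999
gripper_force: 0.0
```

Emit:
step_arm(moves=[0,0,-10,0,0,0,-25,0,0,0,-45,0,0,0,-70,0,0,0,-100,0,0,0,-120,0,0,0,-120,0,0,0,-120,0])

```text
time_s: 9.92
eef_pos: [0.4925, -0.0197, 0.2628]
tcp_rot: [-180.0, -0.2, -9.0]
contact_force: [-0.7, 0.5, -0.0]
grip_width: 1.001
gripper_force: 0.0
```

Emit:
step_arm(moves=[10,30,0,-5,20,70,0,-10,30,100,0,-15,36,121,0,-17,36,121,0,-17,36,121,0,-17,36,121,0,-17,36,121,0,-17], claw=255)

```text
time_s: 10.58
eef_pos: [0.5082, -0.1431, 0.2605]
tcp_rot: [-179.9, 0.1, 8.1]
contact_force: [0.7, -0.7, -0.8]
grip_width: 0.002
gripper_force: 0.0
```

```bash
python3 - <<'E'
from h import *
a=snap('side','s3.png');t=snap('top','t3.png');s=robot.sense();print(s['eef_pos'],s['tcp_rot'],s['contact_force'],s['grip_width'])
cv2.imwrite('pics/c3.png',np.hstack([cv2.resize(a[170:330,290:450,::-1],(400,400)),cv2.resize(t[210:330,240:360,::-1],(400,400))]))
E
```

```text
[ 0.50839395 -0.14334059  0.26086774] [-1.79977166e+02  1.80210160e-02  8.13688036e+00] [0.40913506 0.37079495 0.09697048] 0.0026613461888387886
```

View pics/c3.png

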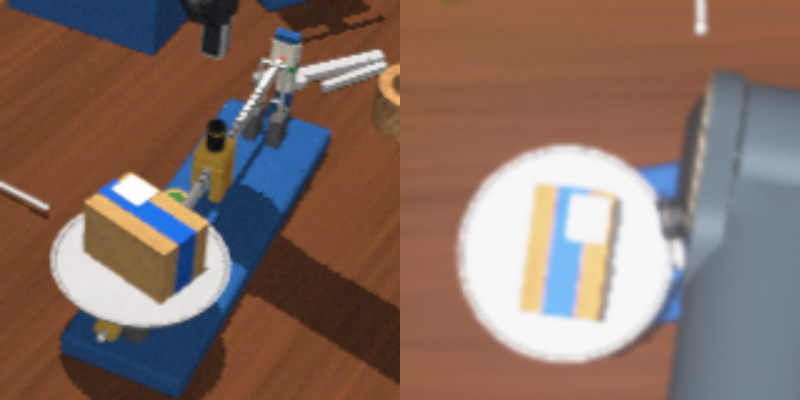

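The carton sits flat and centred on the pan, and the pointer is above the green band. Next I'll lower the shut fingers beside the knob and push.

Emit:
step_arm(moves=[0,0,25,0,0,0,55,0,0,0,80,0,0,0,100,0,0,0,112,0,0,0,117,0,0,0,117,0,0,0,117,0])

```text
time_s: 11.35
eef_pos: [0.509, -0.1445, 0.1446]
tcp_rot: [180.0, -0.0, 8.0]
contact_force: [-0.1, 0.3, -0.7]
grip_width: -0.001
gripper_force: 0.0
```

Emit:
step_arm(moves=[0,2,0,0,0,4,0,0,0,6,0,0,0,8,0,0,0,10,0,0,0,12,0,0,0,14,0,0,0,16,0,0])

```text
time_s: 12.02
eef_pos: [0.5108, -0.1601, 0.1439]
tcp_rot: [-180.0, -0.0, 8.0]
contact_force: [0.3, 3.2, -0.6]
grip_width: -0.001
gripper_force: 1.3
```

Emit:
step_arm(moves=[0,2,0,0,0,5,0,0,0,8,0,0,0,11,0,0,0,14,0,0,0,17,0,0,0,20,0,0,0,23,0,0])

```text
time_s: 12.68
eef_pos: [0.514, -0.1837, 0.144]
tcp_rot: [180.0, -0.0, 8.0]
contact_force: [1.1, 3.1, -1.6]
grip_width: -0.002
gripper_force: 1.3
```

Emit:
step_arm(moves=[0,2,0,0,0,4,0,0,0,6,0,0,0,7,0,0,0,8,0,0,0,8,0,0,0,4,0,0,0,0,0,0])

```text
time_s: 13.35
eef_pos: [0.5136, -0.1844, 0.1442]
tcp_rot: [179.9, 0.0, 7.9]
contact_force: [-0.1, 0.1, -1.0]
grip_width: -0.003
gripper_force: 0.0
```

```bash
cat >>h.py <<'E'
def tip(im=None):
    "side view: pointer red tip & green band rows"
    if im is None: im=robot.camera('side')
    r=im[170:225,355:420].astype(int)
    red=(r[...,0]>150)&(r[...,1]<110)&(r[...,2]<110); gr=(r[...,1]>r[...,0]+25)&(r[...,1]>r[...,2]+15)
    f=lambda m:(np.argwhere(m).mean(0)[::-1]+[355,170],m.sum()) if m.any() else None
    return f(red),f(gr)
E
python3 - <<'E'
from h import *
for f in('s0','s3'): print(f,tip(cv2.imread(f'pics/{f}.png')[:,:,::-1]))
a=snap('side','s4.png');print(tip(a));s=robot.sense();print(s['time_s'],s['eef_pos'],s['contact_force'])
z=lambda i:cv2.resize(i[170:260,345:435],(380,380),interpolation=cv2.INTER_CUBIC)
cv2.imwrite('pics/c4.png',np.hstack([z(cv2.imread('pics/s3.png')),z(a[:,:,::-1])]))
E
```

```text
s0 ((array([401.5, 201. ]), np.int64(2)), (array([403.27272727, 197.09090909]), np.int64(11)))
s3 ((array([402.5, 193. ]), np.int64(2)), (array([406. , 197.5]), np.int64(6)))
(None, (array([404.75 , 197.125]), np.int64(8)))
13.4 [ 0.5135435  -0.18299098  0.14421138] [-0.34360149  0.10409501  0.09893899]
```

View pics/c4.png

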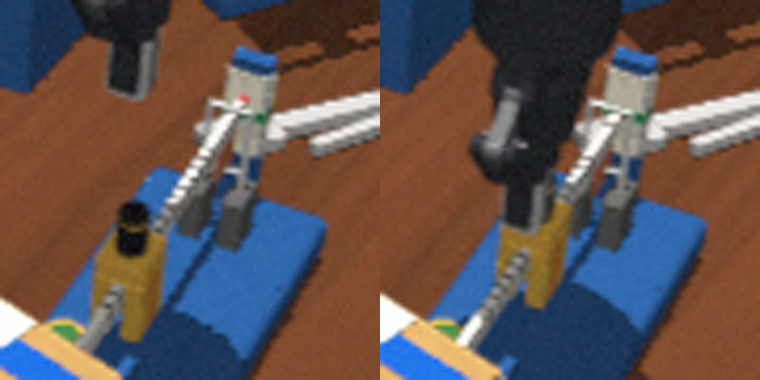

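Emit:
step_arm(moves=[0,-5,0,0,0,-5,0,0,0,-5,0,0,0,-5,0,0,0,-5,0,0,0,-5,0,0,0,-5,0,0,0,-5,0,0])

```text
time_s: 14.07
eef_pos: [0.5132, -0.1786, 0.144]
tcp_rot: [180.0, -0.0, 8.0]
contact_force: [-0.5, 0.1, -0.8]
grip_width: 0.001
gripper_force: 0.0
```

Emit:
step_arm(moves=[0,0,0,0,0,0,0,0,0,0,0,0,0,0,0,0,0,0,0,0,0,0,0,0,0,0,0,0,0,0,0,0])

```text
time_s: 14.73
eef_pos: [0.5132, -0.1785, 0.1441]
tcp_rot: [180.0, -0.0, 8.0]
contact_force: [0.1, 0.3, -0.1]
grip_width: -0.0
gripper_force: 0.0
```

```bash
python3 - <<'E'
from h import *
a=snap('side','s5.png');print(tip(a));s=robot.sense();print(s['time_s'],s['eef_pos'],s['contact_force'])
for f in('s0','s3','s5'):
    i=cv2.imread(f'pics/{f}.png')[188:206,396:410,::-1].astype(int); print(f);print((i[...,0]-i[...,1]))
E
```

```text
((array([402. , 200.5]), np.int64(2)), (array([403.58333333, 197.25      ]), np.int64(12)))
14.7833 [ 0.51320114 -0.17848721  0.14406073] [-0.11197119 -0.9887159   0.2833017 ]
s0
[[ 49  46  26  10   8   6   7   5   6   5   1  -1  -4  -2]
 [ 48  46  24   7   6   6   6   6   8   5   6   6   2   4]
 [ 47  44  13   6   6   8   6   5   6   7   7   6   1   0]
 [ 41  41  17   7   6   5   6   5   6   9   4   2  -2   7]
 [ 43  42  17   6   6   8   5   6   5   6   7  -1  -1  10]
 [ 23  27  11   4   4   5   7   5   9   5   8   0   0  14]
 [  0  -4  -7 -10  -8   2   5   7   8   8   6  -2  -1   8]
 [ 27   5   1   1   3 -18 -21   1   0   6   5   0 -14   8]
 [ 46   0 -41 -30 -18  -8   3 -11 -24 -16  -3  -6 -22  10]
 [ 37  15  -1 -21 -41 -40 -36 -11  -7 -34 -76 -34 -20   5]
 [ 16  12   5   7   8  -2 -11  -4  -5 -32 -57 -39 -16   0]
 [  4   4   6   4   4   5   7   4   1  -4 -16 -24  -4   3]
 [  3   6   5   7   8  29  27   6   4   5   0   4   3   3]
 [  2   1   0   4  23 115  80   2   4   3  -1  -3   1   4]
 [  6   6   4   0  16  64  41   3   4   4  -1  -2   3   5]
 [  6   4   3   4  10  21  13   3   
[... 1573 characters left out ...]
5  -7 -10 -11   1   1   6   7   6   5  -1  -2   5]
 [ 27   6   0   2   2 -19 -21   1   3   4   5  -1 -13   6]
 [ 48   3 -41 -29 -21  -8   0  -8 -23 -18  -4  -6 -25   9]
 [ 38  17  -4 -23 -40 -42 -37  -9  -7 -35 -76 -37 -19   4]
 [ 16   9   6   6   6   3 -11  -6  -7 -34 -61 -45 -16  -1]
 [  2   6   6   7   8  36  28   5   4  -6 -17 -26  -4   2]
 [  3   3   3   6  25 117 129  11   2   6   1   2   3   1]
 [  3  -1   2   2   1  20  43   5   1   3   0  -1   4   2]
 [  5   6   2   1   7  25  13   1   4   7   0  -1   3   2]
 [  4   1   1   3   4   6   2   4   5   2   0  -1   3  -1]
 [  2   0   1   2   2   6   5   6   4   2  -3   2   3   6]
 [  2   0   1  -2   3   3   3   1   6  -1  -3   1   2   6]]
```

Emit:
step_arm(moves=[0,0,-25,0,0,0,-40,0,0,20,-40,0,0,50,-40,0,0,66,-40,0,0,66,-40,0,0,66,-30,0,0,66,-15,0])

```text
time_s: 15.45
eef_pos: [0.5233, -0.2432, 0.1595]
tcp_rot: [180.0, -0.2, 8.0]
contact_force: [-0.8, 1.1, -1.1]
grip_width: -0.003
gripper_force: 0.0
```

Emit:
step_arm(moves=[0,0,10,0,0,0,18,0,0,0,21,0,0,0,21,0,0,0,21,0])

```text
time_s: 15.87
eef_pos: [0.5226, -0.2436, 0.1381]
tcp_rot: [180.0, -0.0, 8.0]
contact_force: [-0.4, -0.6, 0.3]
grip_width: 0.004
gripper_force: 0.0
```

```bash
cat >>h.py <<'E'
def tilt(im):
    "beam tilt, rad, from the red pointer's row in the side view"
    r=im[186:208,398:407].astype(float); w=np.clip(r[...,0]-r[...,1]-25,0,None); w*=(r[...,1]<185)
    v=186+(w.sum(1)*np.arange(22)).sum()/w.sum(); return round(v,2)
E
python3 - <<'E'
from h import *
for f in('s0','s5'): print(f,tilt(cv2.imread(f'pics/{f}.png')[:,:,::-1]))
i=cv2.imread('pics/s3.png')[:,:,::-1].copy();i[198:]=0;print('s3',tilt(i))
a=snap('side','s6.png');print(tilt(a));s=robot.sense();print(s['time_s'],s['eef_pos'],s['contact_force'])
t=snap('top','t6.png')
cv2.imwrite('pics/c6.png',np.hstack([cv2.resize(a[170:260,345:435,::-1],(400,400)),cv2.resize(t[220:310,330:420,::-1],(400,400))]))
E
```

```text
s0 199.41
s5 198.11
s3 192.07
200.0
15.9167 [ 0.52279375 -0.24379563  0.13851229] [-0.48001507 -0.60093291  0.83133963]
```

View pics/c6.png

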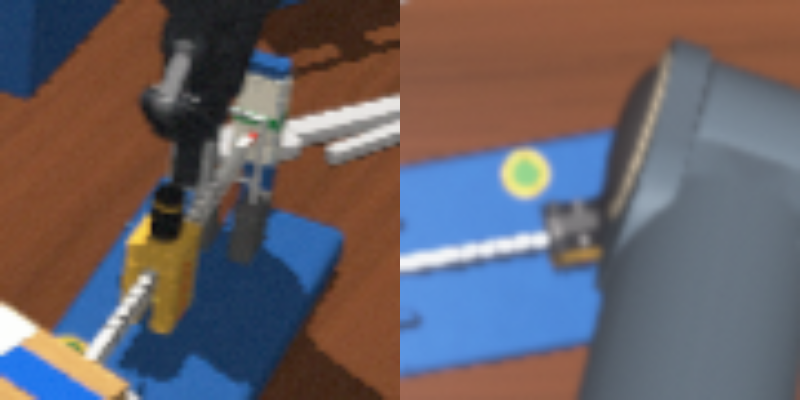

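The knob is clear on the pan side of the fingers, and the red pointer is below the green band, so the poise is about 4 mm too far out. I'll approach slowly from the far side.

Emit:
step_arm(moves=[0,-2,0,0,0,-4,0,0,0,-6,0,0,0,-8,0,0,0,-9,0,0,0,-10,0,0])

```text
time_s: 16.47
eef_pos: [0.5212, -0.2346, 0.1385]
tcp_rot: [179.9, -0.1, 8.0]
contact_force: [-0.1, -3.1, 0.9]
grip_width: 0.002
gripper_force: 1.4
```

```bash
cat >>h.py <<'E'
def tilt(im):
    r=im[189:205,401:404].astype(float); w=np.clip(r[...,0]-r[...,1]-12,0,None).sum(1); w[w<.1*w.max()]=0
    v=189+(w*np.arange(16)).sum()/w.sum(); return round(v,2),round((197-v)/4.2*.05,4)
E
python3 - <<'E'
from h import *
for f in('s0','s3','s5','s6'): print(f,tilt(cv2.imread(f'pics/{f}.png')[:,:,::-1]))
s=robot.sense();print(s['time_s'],s['eef_pos'],s['contact_force'])
E
```

```text
s0 (np.float64(201.17), np.float64(-0.0497))
s3 (np.float64(192.78), np.float64(0.0502))
s5 (np.float64(200.0), np.float64(-0.0357))
s6 (np.float64(199.98), np.float64(-0.0355))
16.4667 [ 0.52124475 -0.23461632  0.13847978] [-0.08848124 -3.11374522  0.87971546]
```

Emit:
step_arm(moves=[0,-1,0,0,0,-2,0,0,0,-2,0,0,0,2,0,0,0,5,0,0,0,5,0,0,0,5,0,0,0,5,0,0])

```text
time_s: 17.13
eef_pos: [0.5215, -0.2385, 0.1377]
tcp_rot: [-180.0, 0.0, 8.0]
contact_force: [0.4, 0.1, 0.8]
grip_width: 0.0
gripper_force: 0.0
```

Emit:
step_arm(moves=[0,0,0,0,0,0,0,0,0,0,0,0,0,0,0,0,0,0,0,0,0,0,0,0,0,0,0,0,0,0,0,0])

```text
time_s: 17.8
eef_pos: [0.5217, -0.2389, 0.1381]
tcp_rot: [180.0, -0.0, 8.0]
contact_force: [-0.1, 0.9, -1.0]
grip_width: 0.001
gripper_force: 0.0
```

Emit:
step_arm(moves=[0,0,0,0,0,0,0,0,0,0,0,0,0,0,0,0,0,0,0,0,0,0,0,0])

```text
time_s: 18.3
eef_pos: [0.5217, -0.2389, 0.138]
tcp_rot: [180.0, -0.0, 8.0]
contact_force: [-0.4, 0.3, 0.2]
grip_width: 0.001
gripper_force: 0.0
```

```bash
python3 - <<'E'
from h import *
a=snap('side','s7.png');print(tilt(a),tip(a));s=robot.sense();print(s['time_s'],s['eef_pos'],s['contact_force'])
i=a[188:206,396:410].astype(int); print(i[...,0]-i[...,1])
E
```

```text
(np.float64(195.0), np.float64(0.0238)) (None, (array([404.85714286, 197.28571429]), np.int64(7)))
18.35 [ 0.52167197 -0.23892021  0.13804885] [0.0504316  1.19957639 0.0070279 ]
[[ -1  -3  -2   6   7   6   5   8   5   5   3   1  -5  -1]
 [ -2   0   3   4   7   6   5   4   7   6   4   7   1   0]
 [  3  -4  -1   6   7   5   4   8   6   8   6   5  -1   1]
 [ -2   0   1   5   7   5   6   7   8   8   6   2  -4   8]
 [  2   6   5   6   8   6   5   7   7   5   7   1   0   9]
 [ 13  16   8   5   5   5   7   7   8   6   7  -2  -2  17]
 [ -1  -6  -7 -12  -6   5  13  11   5   6   7   0  -2   9]
 [ 15   7   0   3   3  12  64  43   0   4   6   0 -14   7]
 [ 36  -1 -41  -8   2   5   1  -7 -23 -16  -5  -8 -25  11]
 [ 29  17  -4   0   1   8  -4  -9  -8 -34 -75 -36 -20   6]
 [ 16   9   6   1   2   8   4  -6  -4 -34 -60 -43 -17   0]
 [  3   2   3   3   2   4   4   4   3  -6 -17 -22  -3   3]
 [  3   3   3   3   0   3   5   3   1   4   1   3   5   2]
 [  0   0   2   4   3   6   7   5   4   5   0  -1   3   3]
 [  2   3   2   3   7   6   4   3   3   5   0   0   4   3]
 [  2   1   3  13  17   9   2   2   6   5   1   1   3   1]
 [  1   1   8  28  17   5   5   3   6   1  -2   0   3   1]
 [  1   1  16  39  18   4   2   3   4   3   0   0   1   5]]
```

Emit:
step_arm(moves=[0,2,-25,0,0,2,-44,0,0,-20,-44,0,0,-50,-44,0,0,-60,-44,0,0,-60,-44,0,0,-60,-30,0,0,-60,-15,0])

```text
time_s: 19.02
eef_pos: [0.5143, -0.181, 0.1537]
tcp_rot: [179.9, -0.2, 8.0]
contact_force: [-1.1, -0.1, 0.4]
grip_width: 0.001
gripper_force: 0.0
```

Emit:
step_arm(moves=[0,0,8,0,0,0,11,0,0,0,11,0,0,2,11,0,0,4,11,0,0,4,11,0,0,4,11,0])

```text
time_s: 19.6
eef_pos: [0.5142, -0.1839, 0.1426]
tcp_rot: [180.0, -0.1, 8.0]
contact_force: [-0.1, -0.4, 0.2]
grip_width: 0.002
gripper_force: 0.0
```

```bash
python3 - <<'E'
from h import *
s=robot.sense();print(s['time_s'],s['eef_pos'],s['contact_force']);a=snap('side','s8.png');print(tilt(a))
E
```

```text
19.6 [ 0.51420142 -0.18390247  0.14260879] [-0.1044994  -0.38304039  0.24149229]
(np.float64(195.0), np.float64(0.0238))
```

Emit:
step_arm(moves=[0,1,0,0,0,2,0,0,0,3,0,0,0,4,0,0,0,4,0,0,0,2,0,0,0,-4,0,0,0,-6,0,0])

```text
time_s: 20.32
eef_pos: [0.513, -0.1771, 0.1422]
tcp_rot: [180.0, -0.0, 8.0]
contact_force: [0.3, 0.9, 0.6]
grip_width: -0.0
gripper_force: 0.0
```

Emit:
step_arm(moves=[0,0,0,0,0,0,0,0,0,0,0,0,0,0,0,0,0,0,0,0,0,0,0,0,0,0,0,0,0,0,0,0])

```text
time_s: 20.98
eef_pos: [0.513, -0.1776, 0.142]
tcp_rot: [180.0, -0.0, 8.0]
contact_force: [1.1, -0.3, -0.4]
grip_width: 0.0
gripper_force: 0.0
```

Emit:
step_arm(moves=[0,0,0,0,0,0,0,0,0,0,0,0,0,0,0,0,0,0,0,0,0,0,0,0,0,0,0,0,0,0,0,0])

```text
time_s: 21.65
eef_pos: [0.513, -0.1775, 0.1421]
tcp_rot: [180.0, -0.0, 8.0]
contact_force: [-0.5, -0.3, -0.4]
grip_width: 0.001
gripper_force: 0.0
```

```bash
python3 - <<'E'
from h import *
s=robot.sense();print(s['time_s'],s['eef_pos'],s['contact_force']);a=snap('side','s9.png');print(tilt(a))
i=a[188:206,396:410].astype(int); print(i[...,0]-i[...,1])
E
```

```text
21.65 [ 0.51304854 -0.17751978  0.1420561 ] [-0.45637613 -0.32135299 -0.42194292]
(np.float64(nan), np.float64(nan))
[[ 51  53  32   8   7   7   4   6   6   5   4   0  -3   0]
 [ 52  48  26   9   8   7   7   7   6   6   7   9   2   1]
 [ 49  46  18   6   5   6   7   8   7   6   6   5   1  -1]
 [ 45  45  21   6   7   5   7   6   7   7   6   1  -2   7]
 [ 45  44  20   6   5   4   7   5   7   6   7   0   3  12]
 [ 30  27  13   5   4   6   5   5   8   7   7  -2   1  17]
 [  0  -3  -8 -10 -10   1   2   6   6   5   6   0  -2   5]
 [ 29   6   0   0   2 -20 -22   3   5   4   4  -2 -13   6]
 [ 49   1 -42 -24 -12  -1   2  -9 -24 -17  -3  -7 -27  11]
 [ 41  19  -2 -12  -1   5   4  -8  -7 -34 -78 -36 -20   6]
 [ 17  10   5   2   1   4   2  -7  -5 -34 -58 -42 -15   0]
 [  2   5   2   1   0   3   3   3   1  -5 -15 -25  -4   3]
 [  3   1   1   1   3   4   2   1   4   7   3   1   4   2]
 [  2   1   0  -1   2   3   7   5   3   6  -2   0   5   2]
 [  1   1   1   0   2   5   5   2   3   5   2   0   5   4]
 [  0   1   2   2   4   6   3   2   3   5   1   2   2   2]
 [  1   1   0  12  14   6   4   3   6   2  -2   3   4   2]
 [  2   4   8  25  17   6   4   5   5   0  -1   2   2   4]]h.py:37: RuntimeWarning: invalid value encountered in scalar divide
  v=189+(w*np.arange(16)).sum()/w.sum(); return round(v,2),round((197-v)/4.2*.05,4)
```

Emit:
step_arm(moves=[0,0,-20,0,0,0,-45,0,0,0,-80,0,0,0,-110,0,-20,-30,-120,0,-50,-60,-120,0,-50,-90,-120,0,-50,-90,-120,0])

```text
time_s: 22.37
eef_pos: [0.4492, -0.0898, 0.2625]
tcp_rot: [-179.9, -0.0, 8.4]
contact_force: [-1.0, -0.4, 0.5]
grip_width: 0.0
gripper_force: 0.0
```

Emit:
step_arm(moves=[0,-100,0,0,0,-100,0,0,0,-100,0,0,0,-100,0,0,0,-100,0,0,0,-100,0,0,0,-100,0,0,0,-100,0,0])

```text
time_s: 23.03
eef_pos: [0.4373, 0.0023, 0.2619]
tcp_rot: [180.0, 0.0, 7.8]
contact_force: [0.3, 0.3, -0.9]
grip_width: 0.002
gripper_force: 0.0
```

```bash
python3 - <<'E'
from h import *
s=robot.sense();print(s['time_s'],s['eef_pos'],s['contact_force']);a=snap('side','s10.png');t=snap('top','t10.png')
L=[cv2.imread(f'pics/{f}.png') for f in('s3','s7','s10','s5')]
z=lambda i,x,y,w,h,W,H:cv2.resize(i[y:y+h,x:x+w],(W,H),interpolation=cv2.INTER_CUBIC)
up=np.hstack([z(i,386,180,25,38,200,304) for i in L])
dn=np.hstack([z(L[2],290,170,130,97,390,291),z(t[:,:,::-1],245,225,205,145,410,291)])
cv2.imwrite('pics/c10.png',np.vstack([up,dn]))
E
```

```text
23.0333 [0.43729887 0.00231794 0.2619083 ] [ 0.30505352  0.28522177 -0.91831686]
```

View pics/c10.png

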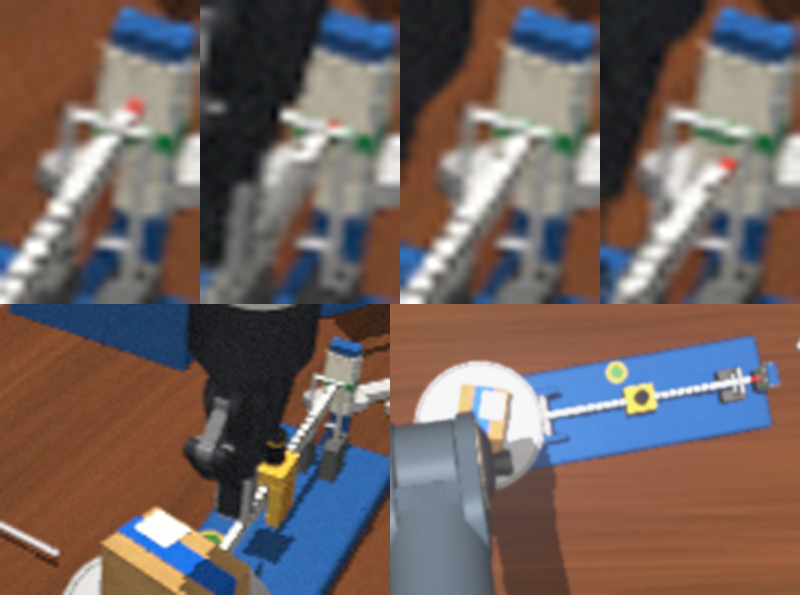

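The pointer tip now sits in the green band, level with it in the third panel and between the +0.05 and −0.036 reference frames. The carton is still on the pan and the arm is clear. I'll check that the beam is at rest, then hand in.

```bash
python3 - <<'E'
from h import *
c=lambda f:cv2.imread(f'pics/{f}.png')[186:214,390:410].astype(int)
d=robot.camera('side')[186:214,390:410,::-1].astype(int)
print({f:round(abs(c(f)-d).mean(),2) for f in('s9','s10','s7','s5')})
if abs(c('s10')-d).mean()<4: print(robot.sign_off())
E
```

```text
{'s9': np.float64(3.51), 's10': np.float64(1.8), 's7': np.float64(24.61), 's5': np.float64(14.33)}
the job is handed in; nothing more can be done
None
```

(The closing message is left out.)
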